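# Register a bar blank in the drilling jig

## Task

Clear the orange mallet off the drilling jig first and lay it flat in the black tool box, handle and all inside. Then lay the aluminium bar on the jig's bed and push it fully home, flush against both the blue fence and the dark steel end stop, with its red-painted end at the end stop. Do not drop the mallet or the bar, and leave the spanner, jar, oil bottle and tape measure where they are.

Things in the scene. Friction and masses are not known exactly. Their poses are not given: they have to be found in the camera images.
- jig: Drilling jig fixed to the worktop: plywood bed 220 (x) x 160 (y) x 18 high. Origin at the centre of its underside. A blue fence 18 thick runs the whole length of its +y edge (inner face at y = +62); a dark steel end stop 18 thick and 100 long (y -50 to +50) stands on its +x edge (inner face at x = +92). Fence and stop stand 26 above the bed, 44 above the worktop. The -x and -y edges are open. Its position and yaw (within 1.5 rad either way) vary.
- jig_home (a point): Point fixed to the jig, axes as the jig's: where the centre of the bar lies when the bar is fully home against fence and end stop (17, 42, 28 mm from the jig's origin).
- bar_center (a point): Centre of a loose aluminium flat bar 150 (x) x 40 (y) x 20 high, 0.22 to 0.42 kg, lying flat on the bench mat at first (a push of 2 to 8 N slides it on the bed). Its x axis runs along its length to the red-painted end.
- bar_red_end (a point): Middle of the end face of the bar's red-painted end (the last 30 mm are red), 75 mm from its centre.
- mallet_grip (a point): Point on the axis of the mallet's handle, 30 mm from the head's face, near the centre of mass: a good place to grip. The orange mallet (about 0.33 kg) lies on the jig's bed at first; its x axis runs along the handle towards the head. Head 50 (x) x 75 (y) x 50 high, its centre 55 mm along +x from here; round wooden handle 24 in diameter, its end 90 mm along -x from here. Lying flat, the handle's axis is 25 above what it lies on.
- mallet_head (a point): Centre of the mallet's head.
- mallet_butt (a point): Middle of the free end of the mallet's handle.
- mallet: The mallet; origin at the centre of the underside of its head, 25 mm below the head's centre; axes as for mallet_grip.
- bar: The bar; origin at the centre of its underside, axes as for bar_center.
- toolbox: Open black plastic tool box, fixed, without a lid: 280 (x) x 150 (y) x 65 high outside, walls and floor 5 thick. Origin at the centre of its underside.
- mat: Black rubber bench mat fixed to the worktop, 240 x 180 x 4 high, origin at the centre of its underside. The bar, the spanner and the jar lie on it.
- spanner: Steel adjustable spanner lying on the mat, leave alone: 155 long along its x, head 38 wide at the +x end, up to 14 high. Origin under its middle.
- jar: Glass jar of screws with yellow lid standing on the mat, leave alone: diameter 48, 75 high. Origin at the centre of its underside.
- oil: White oil bottle with red cap standing on the worktop, leave alone: diameter 56, 125 high. Origin at the centre of its underside.
- tape: Yellow tape measure standing on the worktop, leave alone: 65 x 40 x 60 high. Origin at the centre of its underside.

How it is judged:
By the outcome, as a careful person would: the job done as asked, in the order asked, and still so for the second after the job is handed in, with the robot touching nothing.
It also fails if it takes over 72 s, if anything falls off the work surface, if the arm or the gripper's body presses on something with over 40 N, if the wrist force passes 120 N, or if a joint passes its speed limit or range.

## Robot

A 6-joint arm with a two-finger parallel gripper is mounted at the origin on the work surface. World frame = base frame: x ahead of the robot, y to its left, z up, the work surface at z = 0. Lengths are in m, angles in rad, forces in N, time in s.
With the tool pointing down it reaches from about 0.225 to 0.725 m from the base axis. Payload 3.1 kg.
Tool frame: the origin (TCP) lies at the very end of the fingers, on their centre line; the grasp point (between the pads) lies 19 mm behind it (ctrl.grasp_offset is the distance from the TCP to the grasp point, in m); z points along the fingers, x is the direction in which the jaws open and shut, and the axes are right-handed (so a half turn about z gives the same grasp; the last joint's range is limited). The gripper opens to 85 mm and grips with 20 to 120 N. Pads are 22 mm wide; open, the fingers measure 114 mm over their backs; the gripper's body (76 mm by 85 mm) begins 54 mm behind the grasp point. The pads swing forward as they close: fully open they stand 13 mm farther back than shut.
Start: joints at [1.018, 0.048, 0.099, 1.622, 0, 1.443], TCP at [0.216, 0.478, 0.231] pointing down, gripper open.
Joint ranges: [-2.91, 2.91], [-0.99, 1.94], [-1.21, 1.42], [-2.12, 2.29], [-1.49, 1.47], [-3.14, 3.14]. Speed limits (rad/s): [2.79, 2.79, 3.14, 3.14, 3.14, 3.14].

## Interface

Orientations are given as a unit quaternion [w, x, y, z].
In Python, from workcell import ctrl gives the robot as it stands.
- The arm moves only by the tool drive_tool, never from a script. Its argument "motion" is a list of rows, each a list of 5 numbers: the shift along the tool's x, y, z in mm, then the turn about the tool's z in degrees, then the finger opening in mm, from 0 to 85.4. A call has 1 to 5 rows; each row shifts and turns the pose as measured when the row begins, along the tool's axes as they then stand; what a row does not reach is not made up. A row lasts 1/12 s, in which the tool goes at most 41.7 mm and 7.16 degrees, less where a joint would pass 70% of its speed; a pose out of reach is approached as far as the arm can. A call is refused whole if a number of a shift passes 41.7 or a number of a turn 7.16, either way. A call with a gripper value outside its range is refused whole. The fingers move at their own pace and stop on an object; "force" is the grip in N (left out, the last holds). Time passes only in rows, so rows that do not move let the fingers close. It gives the time, the measured TCP pose, the force and the opening at its end, in the units of the state.
- ctrl.get_state(): the state, without advancing time (a new reading comes with each control period).
- ctrl.capture(name): name is "scene" or "side" or "wrist"; returns the picture (480x640x3 uint8, blue, green, red); there is no depth.
- ctrl.camera_info(name): a dict with "K" (3x3 intrinsics, pixels), "R" (3x3) and "t" (3): a world point X has camera coordinates R X + t; the wrist camera has in their place "T_tool_cam" (4x4, takes a point from camera to tool coordinates, whose origin is the TCP and whose axes are the tool frame's). Camera axes: x right, y down, z forward; pixel columns grow to the right and rows downward; lengths in m; the calibration is good to about 2 mm. A picture is of the moment at which its call begins: read the wrist's pose just before it. camera_info takes no time and is no camera call.
- ctrl.hand_in(): hands the job in, once; it reports no verdict.
The state is a dict: "time_s": time; "q": joint angles; "qd": joint speeds; "tau": joint torques, N m; "ee_pos": TCP position; "eef_rot": TCP orientation; "force": force on the tool from outside, world axes, zero at the start; "torque": the same for the moment, N m; "gripper_width": finger opening in m.
Only numpy, scipy, OpenCV 4.12 (cv2) and the standard library are available. Lean on these libraries where they do the work, as an engineer would, in place of code of your own. Each camera call takes 0.05 s, during which the arm holds its last target. There are 200 camera calls.

## Working session

There is one attempt and no reset: what is moved stays moved. The work goes in short steps, Python scripts to look and compute and a tool call to move; the robot and the scene stay as the last step left them, time stands still between calls to the robot, and variables do not carry over. Pictures are saved under pics/ and viewed, about 8 in all and at most 12, crops included, and the job is handed in when it is done.

Besides the shell and the picture viewer there is one more tool, called after ">>>" as name([rows], argument=value, ...), one row to a line, values as JSON. drive_tool: Moves the arm, as the interface text tells. Its arguments: {"type":"object","properties":{"motion":{"type":"array","items":{"type":"array","items":{"type":"number"}}},"force":{"type":"number"}},"required":["motion"]}

```bash
mkdir -p pics; ls
python3 - <<'E'
from workcell import ctrl
import cv2, numpy as np
s=ctrl.get_state();print({k:np.round(v,3).tolist() for k,v in s.items()}, ctrl.grasp_offset)
for n in("scene","side","wrist"):
    im=ctrl.capture(n);cv2.imwrite(f"pics/{n}0.png",im)
    print(n,{k:np.round(v,4).tolist() for k,v in ctrl.camera_info(n).items()})
E
```

```text
pics
{'time_s': 0.0, 'q': [1.018, 0.049, 0.098, 1.622, -0.0, 1.443], 'qd': [0.002, -0.001, -0.002, 0.0, 0.0, -0.0], 'tau': [-0.001, -33.879, 32.001, 0.02, -0.0, 0.0], 'ee_pos': [0.216, 0.478, 0.23], 'eef_rot': [0.001, 0.84, 0.542, -0.001], 'force': [-0.14, -0.26, -0.034], 'torque': [0.015, 0.015, -0.043], 'gripper_width': 0.085} 0.0187
scene {'K': [[435.9781, 0.0, 316.1734], [0.0, 435.9781, 240.1644], [0.0, 0.0, 1.0]], 'R': [[0.4618, 0.8869, 0.0146], [0.4816, -0.2369, -0.8438], [-0.7449, 0.3967, -0.5365]], 't': [-0.2168, -0.2088, 1.5394]}
side {'K': [[567.62, 0.0, 320.343], [0.0, 567.62, 237.0238], [0.0, 0.0, 1.0]], 'R': [[0.9393, -0.3427, 0.0147], [-0.2195, -0.6334, -0.742], [0.2636, 0.6938, -0.6702]], 't': [-0.538, 0.1588, 1.1578]}
wrist {'K': [[373.789, 0.0, 323.3131], [0.0, 373.789, 240.4694], [0.0, 0.0, 1.0]], 'T_tool_cam': [[1.0, 0.0001, 0.0009, 0.0003], [-0.0004, 0.9603, 0.2791, -0.0695], [-0.0009, -0.2791, 0.9602, -0.1423], [0.0, 0.0, 0.0, 1.0]]}
```

View pics/scene0.png

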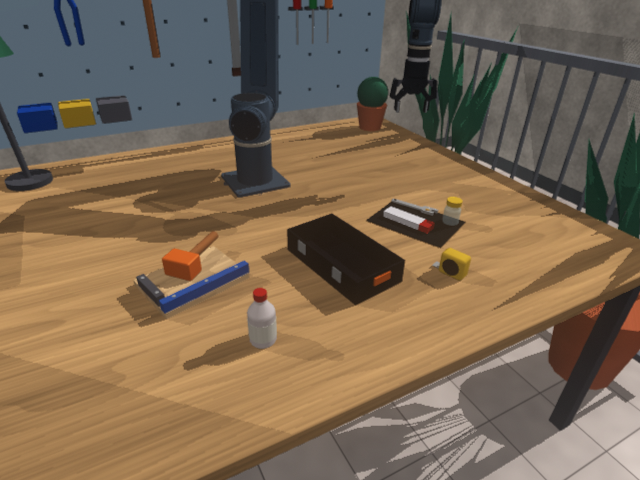

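View pics/side0.png

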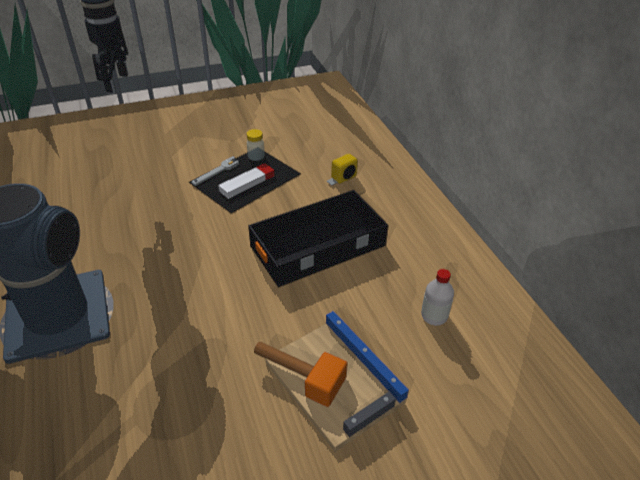

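The scene view shows the mallet on the jig at (190,255), tool box (345,255), and bar on the mat (408,218) with its red end at (427,226). In the side view the fence runs (330,318)–(403,393), the stop (345,428)–(393,400), mallet head (327,378), butt (258,349), bar (225,188)→(268,172).

```bash
cat > h.py <<'E'
from workcell import ctrl
import cv2, numpy as np
from scipy.spatial.transform import Rotation as Ro
def pose(s=None):
    s=s or ctrl.get_state(); w,x,y,z=s["eef_rot"]
    return Ro.from_quat([x,y,z,w]).as_matrix(), np.array(s["ee_pos"])
def cam(n,s=None):
    c=ctrl.camera_info(n);K=np.array(c["K"])
    if n=="wrist":
        R,p=pose(s);T=np.array(c["T_tool_cam"]);Rc=R@T[:3,:3];o=R@T[:3,3]+p
    else:
        Rc=np.array(c["R"]).T;o=-Rc@np.array(c["t"])
    return K,Rc,o
def ray(C,uv,z):
    K,Rc,o=C;d=Rc@np.linalg.solve(K,[uv[0],uv[1],1.]);return o+d*(z-o[2])/d[2]
def proj(C,X):
    K,Rc,o=C;p=K@(Rc.T@(np.array(X)-o));return p[:2]/p[2]
def mask(im,lo,hi):
    return cv2.inRange(cv2.cvtColor(im,cv2.COLOR_BGR2HSV),np.array(lo),np.array(hi))
def big(m):
    cs,_=cv2.findContours(m,cv2.RETR_EXTERNAL,cv2.CHAIN_APPROX_NONE);return max(cs,key=cv2.contourArea)
def snap(n,f):
    s=ctrl.get_state();im=ctrl.capture(n);cv2.imwrite(f"pics/{f}.png",im);return im,cam(n,s)
def go(xyz,yaw=None):
    """tool-frame deltas mm/deg to world TCP xyz, with tool x axis at world yaw (mod 180)"""
    R,p=pose();d=R.T@(np.array(xyz)-p)*1000;out=np.round(d,1)
    a=None
    if yaw is not None:
        cur=np.arctan2(R[1,0],R[0,0]);e=(yaw-cur+np.pi/2)%np.pi-np.pi/2;a=np.round(-np.degrees(e),1) 
    print("shift",out,"turn",a,"tilt",np.round(R[:,2],3),"p",np.round(p,4))
E
python3 - <<'E'
from h import *
S=cam("side");im=cv2.imread("pics/side0.png")
P=lambda n,uv,z:print(n,np.round(ray(S,uv,z),3))
P("fence a",(331,316),.044);P("fence b",(404,392),.044);P("stop o",(347,427),.044);P("stop i",(390,400),.044)
P("butt",(258,349),.043);P("headc",(330,368),.068)
P("bar w",(222,188),.024);P("bar r",(271,172),.024)
for n,uv in(("box1",(250,231)),("box2",(353,196)),("box3",(387,231)),("box4",(272,263))):P(n,uv,.065)
P("spanner",(193,184),.01);P("spanner",(235,162),.01);P("jar",(257,158),.004);P("tape",(342,182),0);P("oil",(436,320),0)
E
```

```text
fence a [ 0.513 -0.222  0.044]
fence b [ 0.572 -0.424  0.044]
stop o [ 0.454 -0.452  0.044]
stop i [ 0.542 -0.43   0.044]
butt [ 0.358 -0.251  0.043]
headc [ 0.462 -0.35   0.068]
bar w [0.408 0.278 0.024]
bar r [0.545 0.304 0.024]
box1 [0.423 0.049 0.065]
box2 [0.688 0.091 0.065]
box3 [ 0.712 -0.051  0.065]
box4 [ 0.441 -0.064  0.065]
spanner [0.343 0.338 0.01 ]
spanner [0.47 0.4  0.01]
jar [0.534 0.408 0.004]
tape [0.719 0.232 0.   ]
oil [ 0.727 -0.269  0.   ]
```

>>> drive_tool([
  [-31.8,25.7,0,0,85],
  [-31.8,25.7,0,0,85],
  [-31.8,25.7,0,0,85],
  [-31.8,25.7,0,0,85],
  [-31.8,25.7,0,0,85],
])

```text
time_s: 0.57
ee_pos: [0.2668, 0.2801, 0.2236]
eef_rot: [0.001, 0.836, 0.548, -0.005]
force: [1.6, -1.0, 0.2]
gripper_width: 0.085
```

>>> drive_tool([
  [-31.8,25.7,0,0,85],
  [-31.8,25.7,0,0,85],
  [-31.8,25.7,0,0,85],
  [-31.8,25.7,0,0,85],
  [-31.8,25.7,0,0,85],
])

```text
time_s: 0.98
ee_pos: [0.3192, 0.0784, 0.223]
eef_rot: [0.001, 0.835, 0.551, -0.005]
force: [1.6, 0.5, 0.1]
gripper_width: 0.085
```

>>> drive_tool([
  [-31.8,25.7,0,0,85],
  [-31.8,25.7,0,0,85],
  [-31.8,25.7,0,0,85],
  [-31.8,25.7,0,0,85],
  [-31.8,25.7,0,0,85],
])

```text
time_s: 1.4
ee_pos: [0.3724, -0.1235, 0.2238]
eef_rot: [0.002, 0.835, 0.55, -0.003]
force: [1.3, 0.7, 0.3]
gripper_width: 0.0849
```

>>> drive_tool([
  [-31.8,25.7,0,0,85],
  [-31.8,25.7,0,0,85],
  [0,0,0,6.5,85],
  [0,0,0,6.5,85],
  [0,0,0,6.3,85],
])

```text
time_s: 1.82
ee_pos: [0.3934, -0.2136, 0.2201]
eef_rot: [0.002, 0.921, 0.39, -0.004]
force: [1.0, -0.1, 0.3]
gripper_width: 0.0853
```

Run:
```python
from h import *
im,C=snap("wrist","w1")
go([.423,-.313,.15],np.radians(46.4)); print(ctrl.get_state()["time_s"])
```

```text
shift [-49.9  90.9  70.4] turn -0.7 tilt [-0.007 -0.007 -1.   ] p [ 0.3933 -0.2133  0.2199]
1.8667
```

View pics/w1.png

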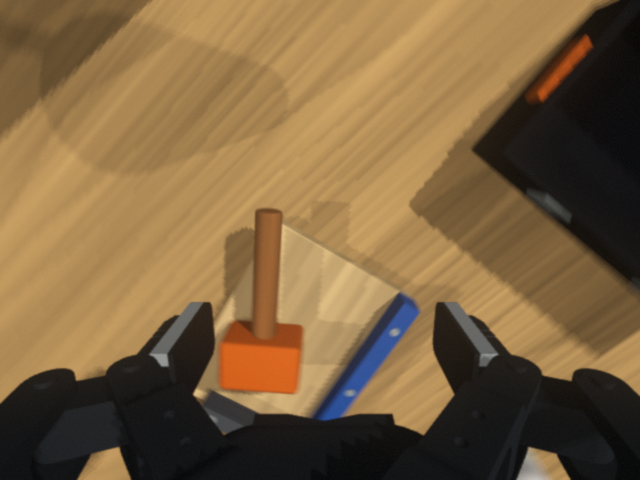

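The wrist view shows the handle axis from about (268,213) to (264,335), the head (221–302, 322–392), and the fence end at (408,303).

Run:
```python
from h import *
s=ctrl.get_state();C=cam("wrist",s)
a=ray(C,(268.5,211),.043);b=ray(C,(264,335),.043);d=(b-a)/np.linalg.norm(b-a)
print(a,b,np.linalg.norm(b-a),np.degrees(np.arctan2(d[1],d[0])))
l=ray(C,(222,368),.05)
h=ray(C,(302,330),.068),ray(C,(223,324),.068);print("head top back corners",h, (h[0]+h[1])/2)
hb=(h[0]+h[1])/2;g=hb-.03*d;g2=a+.09*d;print("grip",g,g2)
g=(g+g2)/2
go([g[0],g[1],.024],np.arctan2(d[1],d[0])+np.pi/2)
f=ray(C,(408,295),.044);print("fence -x corner-ish",f)
```

```text
[ 0.35695777 -0.24538632  0.043     ] [ 0.43731431 -0.33682947  0.043     ] 0.12173340583527253 -48.69230177156821
head top back corners (array([ 0.45000752, -0.29547252,  0.068     ]), array([ 0.39756345, -0.34124661,  0.068     ])) [ 0.42378549 -0.31835956  0.068     ]
grip [ 0.40398241 -0.2958243   0.068     ] [ 0.416367   -0.31299211  0.043     ]
shift [-51.5  75.8 196.4] turn 4.4 tilt [-0.007 -0.007 -1.   ] p [ 0.3933 -0.2133  0.2199]
fence -x corner-ish [ 0.50117428 -0.21012033  0.044     ]
```

Run:
```python
from h import *
go([.4164,-.313,.12],np.radians(41.3))
```

```text
shift [-54.2  86.2 100.5] turn 4.4 tilt [-0.007 -0.007 -1.   ] p [ 0.3933 -0.2133  0.2199]
```

>>> drive_tool([
  [-13.5,21.5,25,0,85],
  [-13.5,21.5,25,0,85],
  [-13.5,21.5,25,0,85],
  [-13.5,21.5,25,0,85],
  [0,0,0,4.4,85],
])

```text
time_s: 2.28
ee_pos: [0.4197, -0.316, 0.1195]
eef_rot: [0.005, 0.933, 0.359, -0.002]
force: [-0.8, 1.1, -0.2]
gripper_width: 0.085
```

Run:
```python
from h import *
im,C=snap("wrist","w2")
go([.4164,-.313,.025],np.radians(41.3))
print(proj(C,[.4164,-.313,.043]),proj(C,[.357,-.2454,.043]))
```

```text
shift [-0.9 -4.1 96.4] turn 0.6 tilt [ 0.    -0.009 -1.   ] p [ 0.4197 -0.3146  0.1214]
[321.71102099 242.45703132] [323.84462675  83.48116241]
```

View pics/w2.png

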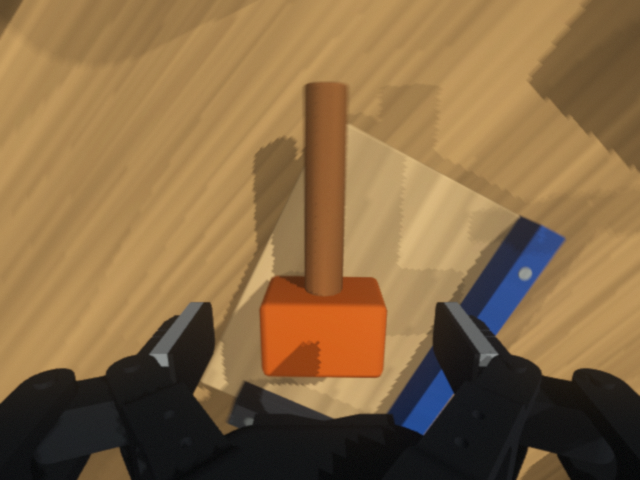

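The handle is centred between the fingers (x≈325), its axis vertical in the picture, and the fingers are clear of the fence. I'm descending and gripping.

>>> drive_tool([
  [0,-2,24,0,85],
  [0,-1,24,0,85],
  [0,-1,24,0,85],
  [0,0,21,0,85],
  [0,0,3,0,85],
])

```text
time_s: 2.75
ee_pos: [0.4196, -0.3127, 0.0265]
eef_rot: [0.007, 0.931, 0.365, 0.0]
force: [-0.9, 0.6, -0.2]
gripper_width: 0.0847
```

>>> drive_tool([
  [0,0,0,0,15],
  [0,0,0,0,15],
  [0,0,0,0,15],
  [0,0,0,0,15],
  [0,0,0,0,15],
], force=70)

```text
time_s: 3.17
ee_pos: [0.4212, -0.3127, 0.0313]
eef_rot: [0.009, 0.929, 0.369, 0.001]
force: [-1.3, -1.1, -1.1]
gripper_width: 0.0253
```

>>> drive_tool([
  [0,0,0,0,15],
  [0,0,0,0,15],
  [0,0,0,0,15],
  [0,0,0,0,15],
  [0,0,0,0,15],
], force=70)

```text
time_s: 3.58
ee_pos: [0.4215, -0.3127, 0.032]
eef_rot: [0.009, 0.929, 0.369, 0.002]
force: [-0.4, 0.1, -2.9]
gripper_width: 0.0218
```

>>> drive_tool([
  [0,0,0,0,45],
  [0,0,0,0,45],
  [-1,2,4,-1,45],
  [0,0,4,0,45],
  [0,0,2,0,45],
], force=40)

```text
time_s: 4.0
ee_pos: [0.4244, -0.3172, 0.0241]
eef_rot: [0.012, 0.926, 0.378, 0.003]
force: [0.1, -0.3, 0.2]
gripper_width: 0.0448
```

>>> drive_tool([
  [0,0,0,0,45],
  [0,0,0,0,45],
])

```text
time_s: 4.17
ee_pos: [0.4242, -0.3171, 0.0234]
eef_rot: [0.012, 0.926, 0.378, 0.003]
force: [-0.1, 0.2, -0.1]
gripper_width: 0.0449
```

>>> drive_tool([
  [0,0,0,3,45],
  [0,0,0,0,15],
  [0,0,0,0,15],
  [0,0,0,0,15],
  [0,0,0,0,15],
], force=70)

```text
time_s: 4.58
ee_pos: [0.4242, -0.317, 0.0236]
eef_rot: [0.012, 0.935, 0.354, 0.003]
force: [0.7, -0.3, -0.1]
gripper_width: 0.0221
```

>>> drive_tool([
  [0,0,0,0,15],
  [0,0,0,0,15],
  [0,0,0,0,15],
])

```text
time_s: 4.83
ee_pos: [0.4241, -0.317, 0.0236]
eef_rot: [0.012, 0.935, 0.355, 0.003]
force: [0.1, -0.2, -1.0]
gripper_width: 0.0221
```

>>> drive_tool([
  [0,0,-10,0,15],
  [0,0,-15,0,15],
])

```text
time_s: 5.0
ee_pos: [0.4202, -0.313, 0.0441]
eef_rot: [0.006, 0.935, 0.355, 0.0]
force: [-0.0, 0.5, -3.5]
gripper_width: 0.0218
```

Run:
```python
from h import *
im,C=snap("wrist","w3")
go([.566,.006,.17],np.radians(-84))
```

```text
shift [ 320.2 -141.7 -125.7] turn -54.4 tilt [ 0.009 -0.015 -1.   ] p [ 0.4216 -0.3144  0.0478]
```

View pics/w3.png

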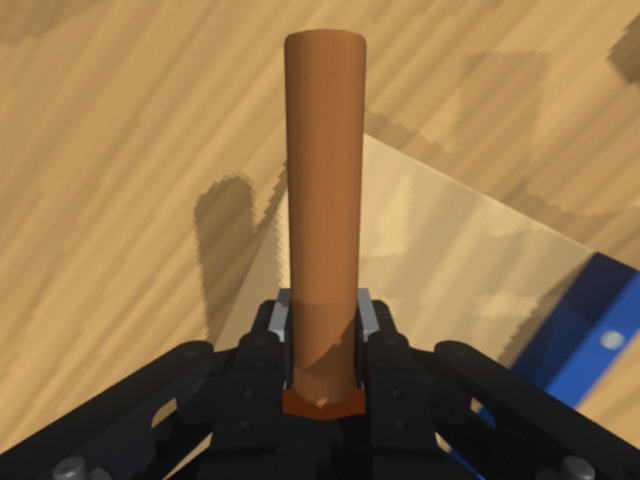

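The mallet is held and off the bed, handle vertical in the picture between the pads. I'm raising and turning it towards the box axis.

>>> drive_tool([
  [0,0,-20,0,15],
  [0,0,-25,0,15],
  [0,0,-20,-6,15],
  [0,0,-20,-6.8,15],
  [0,0,-15,-6.8,15],
])

```text
time_s: 5.47
ee_pos: [0.4161, -0.3084, 0.1443]
eef_rot: [0.0, 0.857, 0.515, -0.002]
force: [0.2, 0.0, -3.6]
gripper_width: 0.0224
```

>>> drive_tool([
  [0,0,-6,-6.8,15],
  [0,0,0,-6.8,15],
  [0,0,0,-6.8,15],
  [0,0,0,-6.8,15],
  [0,0,0,-6.8,15],
])

```text
time_s: 5.88
ee_pos: [0.4171, -0.3096, 0.155]
eef_rot: [0.002, 0.657, 0.753, -0.003]
force: [0.9, -0.7, -3.9]
gripper_width: 0.0226
```

Run:
```python
from h import *
go([.566,.006,.16],np.radians(-84))
```

```text
shift [292.4 190.3  -7.6] turn 1.8 tilt [-0.001 -0.008 -1.   ] p [ 0.4171 -0.3096  0.155 ]
```

>>> drive_tool([
  [25,16,-2,0,15],
  [32,21,-2,0,15],
  [32,21,-2,0,15],
  [32,21,-2,0,15],
  [32,21,-2,0,15],
])

```text
time_s: 6.3
ee_pos: [0.4929, -0.1464, 0.1598]
eef_rot: [0.001, 0.661, 0.75, -0.007]
force: [0.9, -1.4, -4.0]
gripper_width: 0.0224
```

>>> drive_tool([
  [32,21,0,0,15],
  [32,21,0,0,15],
  [32,21,0,0,15],
  [25,16,0,1.8,15],
  [0,0,0,0,15],
])

```text
time_s: 6.72
ee_pos: [0.5583, -0.0024, 0.1551]
eef_rot: [-0.002, 0.67, 0.742, -0.006]
force: [-0.4, -0.7, -3.6]
gripper_width: 0.0221
```

Run:
```python
from h import *
im,C=snap("wrist","w4")
go([.566,.006,.12],np.radians(-84))
sd,S=snap("side","s4")
sc,Q=snap("scene","c4")
cv2.imwrite("pics/m4.png",np.vstack([np.hstack([cv2.resize(im,(400,300)),cv2.resize(sd[150:390,200:520],(400,300))]),np.hstack([cv2.resize(sc[150:390,200:520],(400,300)),cv2.resize(im,(400,300))])]))
```

```text
shift [ 9.9 10.3 34.7] turn -0.2 tilt [-0.012 -0.01  -1.   ] p [ 0.5572 -0.0045  0.1549]
```

View pics/m4.png

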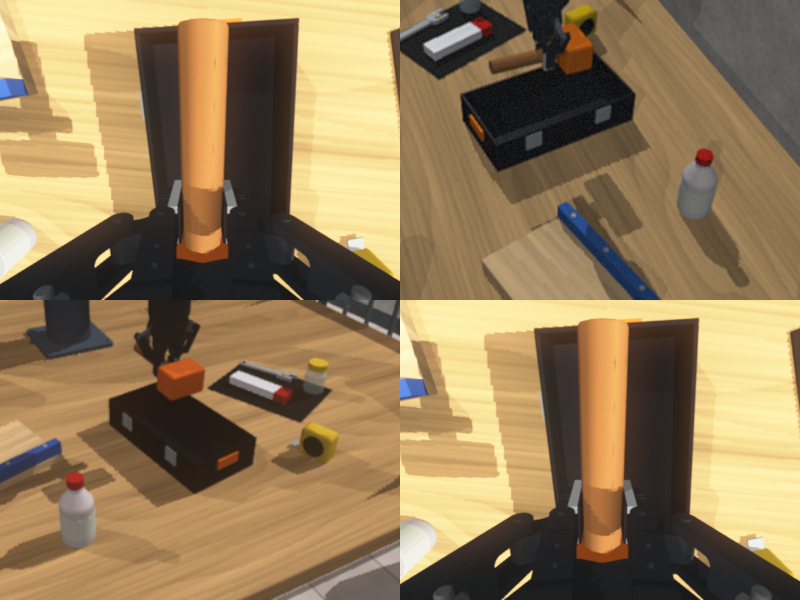

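The mallet is held over the box (4 of 12 composite views used so far are wrist views). The box's near rim corners in the wrist view are at (216,48) and (477,30) full scale.

Run:
```python
from h import *
C=cam("wrist")
A=ray(C,(216,48),.065);B=ray(C,(477,30),.065)
R2=ray(C,(455,325),.065);L2=ray(C,(250,325),.065)
print(A,B,np.linalg.norm(A-B))
e=lambda p,q:np.degrees(np.arctan2(*(q-p)[[1,0]]))
print("short edge yaw",e(A,B),"long",e(A,L2),e(B,R2))
S=cam("side");q=np.array([ray(S,uv,.065)[:2] for uv in((250,231),(353,196),(387,231),(272,263))]);print(q)
u=(B-A)/np.linalg.norm(B-A);v=np.array([-u[1],u[0],0]);
v=v if v[0]>0 else -v
c=(A+B)/2+.14*v;print("centre",c,"yaw",np.degrees(np.arctan2(v[1],v[0])))
```

```text
[ 0.44645447 -0.08114726  0.065     ] [0.42337623 0.06427167 0.065     ] 0.14723881152273754
short edge yaw 99.01773221470684 long 8.945331390330043 7.078898051310711
[[ 0.42339203  0.0489401 ]
 [ 0.68821063  0.09112729]
 [ 0.71155422 -0.05078349]
 [ 0.44088423 -0.06391806]]
centre [0.57318493 0.01350582 0.065     ] yaw 9.017732214706836
```

Run:
```python
from h import *
go([.579,.014,.06],np.radians(-81.2))
```

```text
shift [20.6 26.  94.7] turn -3.2 tilt [-0.013 -0.012 -1.   ] p [ 0.5563 -0.0079  0.1552]
```

>>> drive_tool([
  [10,13,0,-3,15],
  [11,13,10,0,15],
  [0,0,25,0,15],
  [0,0,25,0,15],
  [0,0,15,0,15],
])

```text
time_s: 7.28
ee_pos: [0.5817, 0.0069, 0.0834]
eef_rot: [0.004, 0.655, 0.755, -0.007]
force: [-1.0, -0.0, -4.4]
gripper_width: 0.022
```

Run:
```python
from h import *
go([.579,.014,.014],np.radians(-81.2))
```

```text
shift [ 8.6 -1.3 69.3] turn -0.7 tilt [-0.003 -0.017 -1.   ] p [0.5817 0.0069 0.0834]
```

>>> drive_tool([
  [6,-1,20,0,15],
  [2,0,20,0,15],
  [0,0,15,0,15],
  [0,0,8,0,15],
  [0,0,3,0,15],
])

```text
time_s: 7.7
ee_pos: [0.5742, 0.0046, 0.011]
eef_rot: [0.002, 0.66, 0.751, -0.01]
force: [-1.2, 3.3, 4.8]
gripper_width: 0.022
```

>>> drive_tool([
  [0,0,0,0,15],
  [0,0,0,0,15],
])

```text
time_s: 7.87
ee_pos: [0.5752, 0.0042, 0.0131]
eef_rot: [0.002, 0.66, 0.751, -0.008]
force: [-0.1, 0.6, -1.9]
gripper_width: 0.0219
```

>>> drive_tool([
  [0,0,0,0,27],
  [0,0,0,0,40],
  [0,0,0,0,45],
  [0,0,0,0,45],
  [0,0,-5,0,45],
], force=40)

```text
time_s: 8.28
ee_pos: [0.5804, 0.0007, 0.025]
eef_rot: [0.009, 0.661, 0.75, -0.007]
force: [0.2, -0.8, -1.4]
gripper_width: 0.0448
```

>>> drive_tool([
  [0,0,-15,0,45],
  [0,0,-25,0,45],
  [0,0,-30,0,45],
  [0,0,-35,0,45],
  [0,0,-35,0,45],
])

```text
time_s: 8.7
ee_pos: [0.574, 0.0038, 0.1623]
eef_rot: [0.002, 0.661, 0.75, -0.012]
force: [-0.1, 1.5, 0.5]
gripper_width: 0.0451
```

Run:
```python
from h import *
im,C=snap("wrist","w5");sc,Q=snap("scene","c5")
cv2.imwrite("pics/m5.png",np.hstack([cv2.resize(im,(400,300)),cv2.resize(sc[180:330,260:460],(400,300))]))
S=cam("side");sd=cv2.imread("pics/s4.png")
r=big(cv2.bitwise_or(mask(sd,(0,150,90),(6,255,255)),mask(sd,(174,150,90),(180,255,255)))[:250]);print(r.reshape(-1,2).mean(0))
go([.465,.29,.2])
```

```text
[265.24242424 168.36363636]
shift [297.8 -77.3 -37.1] turn None tilt [ 0.003 -0.023 -1.   ] p [0.5791 0.0034 0.1698]
```

View pics/m5.png

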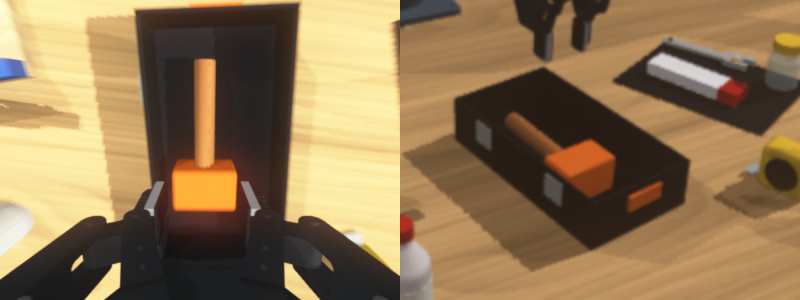

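The mallet lies flat inside the box, handle and all. Now the bar.

>>> drive_tool([
  [37,-9.6,-5,0,60],
  [37,-9.6,-5,0,60],
  [37,-9.6,-5,0,60],
  [37,-9.6,-5,0,60],
  [37,-9.6,-5,0,60],
])

```text
time_s: 9.22
ee_pos: [0.5132, 0.1793, 0.1952]
eef_rot: [0.015, 0.667, 0.745, -0.005]
force: [0.4, 1.1, -0.1]
gripper_width: 0.06
```

>>> drive_tool([
  [37,-9.6,-5,0,60],
  [37,-9.6,-5,0,60],
  [37,-9.6,0,-3,60],
  [0,0,0,0,60],
])

```text
time_s: 9.55
ee_pos: [0.468, 0.2975, 0.2052]
eef_rot: [0.016, 0.644, 0.765, -0.002]
force: [0.3, -1.0, -0.1]
gripper_width: 0.0595
```

Run:
```python
from h import *
im,C=snap("wrist","w6")
m=mask(im,(0,0,110),(180,60,255)); 
red=cv2.bitwise_or(mask(im,(0,150,80),(6,255,255)),mask(im,(174,150,80),(180,255,255)))
for n,mm in(("white",m),("red",red)):
    c=big(mm);r=cv2.minAreaRect(c);print(n,cv2.contourArea(c),r,np.round([ray(C,p,.024) for p in cv2.boxPoints(r)],4)[:,:2].tolist())
go([.477,.291,.12],np.radians(100.8))
```

```text
white 6318.5 ((327.34613037109375, 202.73077392578125), (135.7123565673828, 49.813499450683594), 78.69007110595703) [[0.4157, 0.2549], [0.401, 0.2937], [0.5123, 0.339], [0.5299, 0.2964]]
red 1152.5 ((344.5961608886719, 283.9808044433594), (28.829071044921875, 42.75332260131836), 78.69007110595703) [[0.529, 0.3006], [0.5139, 0.3372], [0.5408, 0.3481], [0.5566, 0.3107]]
shift [-2.8  5.3 85.9] turn -1.2 tilt [ 0.023 -0.025 -0.999] p [0.4693 0.2951 0.2056]
```

View pics/w6.png

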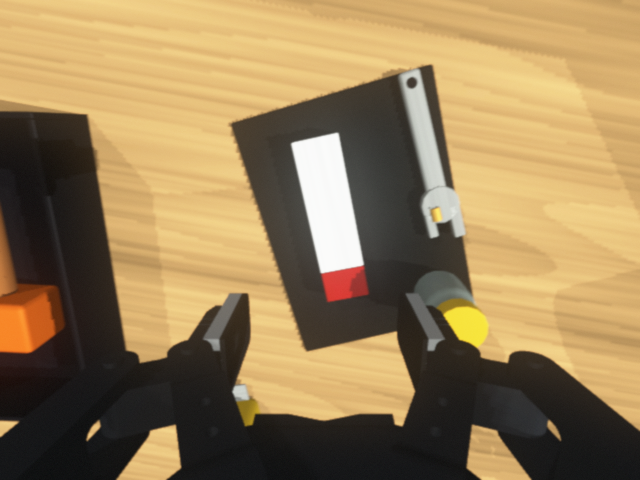

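The wrist view shows the bar from white end (316,138) to red end (347,296), yaw ≈21°; spanner (430,150) and jar (452,310) are well clear.

Run:
```python
from h import *
go([.4785,.3019,.10],np.radians(111.4))
```

```text
shift [  8.2   8.2 105.6] turn -11.8 tilt [ 0.023 -0.025 -0.999] p [0.4693 0.2951 0.2056]
```

>>> drive_tool([
  [0,0,15,-5.8,65],
  [0,0,25,-5.8,65],
  [2,3,25,0,65],
  [3,4,25,0,65],
  [0,0,5,0,65],
])

```text
time_s: 10.02
ee_pos: [0.4816, 0.2989, 0.1134]
eef_rot: [0.022, 0.561, 0.827, 0.0]
force: [-1.4, -0.3, -1.1]
gripper_width: 0.0649
```

Run:
```python
from h import *
go([.4785,.3019,.01],np.radians(111.4))
im,C=snap("wrist","w7")
m=mask(im,(0,0,110),(180,60,255)); 
red=cv2.bitwise_or(mask(im,(0,150,80),(6,255,255)),mask(im,(174,150,80),(180,255,255)))
for n,mm in(("white",m),("red",red)):
    c=big(mm);r=cv2.minAreaRect(c);print(n,cv2.contourArea(c),np.round([ray(C,p,.024) for p in cv2.boxPoints(r)],4)[:,:2].tolist(),r)
```

```text
shift [  7.7  -4.3 103.1] turn 0.3 tilt [ 0.036 -0.024 -0.999] p [0.4816 0.2989 0.1134]
white 12966.0 [[0.4161, 0.2559], [0.3991, 0.2986], [0.5079, 0.348], [0.5286, 0.2985]] ((342.5, 208.0), (186.0, 79.0), 90.0)
red 2026.5 [[0.5282, 0.3013], [0.5133, 0.3371], [0.5396, 0.3486], [0.5553, 0.3116]] ((335.5, 320.5), (37.0, 57.0), 90.0)
```

>>> drive_tool([
  [3,-2,25,0,65],
  [3,-2,25,0,65],
  [2,-1,25,0,65],
  [0,0,15,0,65],
  [0,0,0,0,65],
])

```text
time_s: 10.48
ee_pos: [0.4843, 0.2992, 0.0298]
eef_rot: [0.026, 0.565, 0.825, 0.004]
force: [-1.0, 0.1, -0.8]
gripper_width: 0.0653
```

Run:
```python
from h import *
go([.4785,.3019,.01],np.radians(111.4))
im,C=snap("wrist","w8")
```

```text
shift [ 5.3 -5.1 19.4] turn -0.2 tilt [ 0.048 -0.023 -0.999] p [0.4843 0.2992 0.0298]
```

View pics/w8.png

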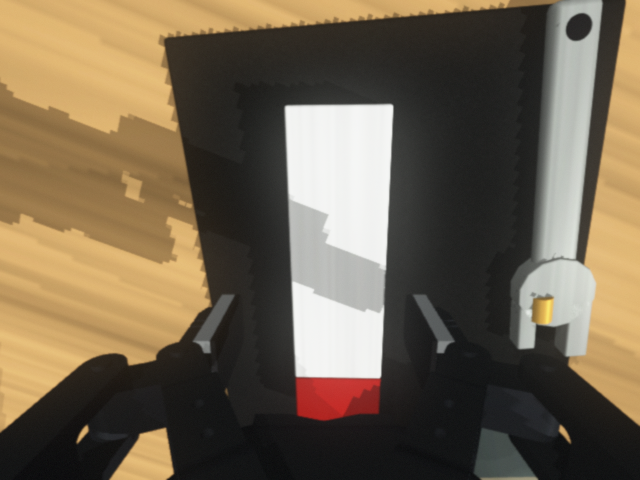

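The bar is centred at column 339 and vertical, ~5 mm to the tool's +x; spanner and jar are clear of the fingers.

>>> drive_tool([
  [5.5,-4,8,0,65],
  [0,-2,9,0,65],
  [0,0,4,0,65],
  [0,0,0,0,65],
])

```text
time_s: 10.87
ee_pos: [0.483, 0.3034, 0.0157]
eef_rot: [0.03, 0.566, 0.824, 0.01]
force: [-1.1, 0.7, -1.4]
gripper_width: 0.0652
```

Run:
```python
from h import *
go([.4785,.3019,.01],np.radians(111.4))
```

```text
shift [ 0.4 -5.   5.4] turn -0.4 tilt [ 0.06  -0.017 -0.998] p [0.483  0.3034 0.0157]
```

>>> drive_tool([
  [0,-4,4,0,65],
  [0,-1,3,0,65],
  [0,0,0,0,30],
  [0,0,0,0,30],
  [0,0,0,0,30],
], force=80)

```text
time_s: 11.28
ee_pos: [0.4796, 0.3026, 0.0106]
eef_rot: [0.03, 0.565, 0.824, 0.012]
force: [0.4, -0.2, -1.3]
gripper_width: 0.0379
```

>>> drive_tool([
  [0,0,0,0,30],
  [0,0,0,0,30],
  [0,0,0,0,30],
  [0,0,0,0,30],
])

```text
time_s: 11.62
ee_pos: [0.4796, 0.3025, 0.0105]
eef_rot: [0.03, 0.565, 0.824, 0.012]
force: [-0.3, 0.2, 1.3]
gripper_width: 0.038
```

>>> drive_tool([
  [0,0,-10,0,30],
  [0,0,-20,0,30],
  [0,0,-30,0,30],
  [0,0,-30,0,30],
  [0,0,-30,0,30],
])

```text
time_s: 12.03
ee_pos: [0.4627, 0.2993, 0.1215]
eef_rot: [0.023, 0.566, 0.824, -0.001]
force: [0.3, 0.3, -3.2]
gripper_width: 0.0379
```

Run:
```python
from h import *
go([.42,-.25,.15],np.radians(16))
print(ctrl.get_state()["q"])
sd,S=snap("side","s9")
cv2.imwrite("pics/m9.png",np.hstack([cv2.resize(sd[100:280,170:410],(400,300)),cv2.resize(sd[280:460,220:460],(400,300))]))
```

```text
shift [-498.  -237.   -14.4] turn -84.9 tilt [ 0.037 -0.028 -0.999] p [0.4627 0.2993 0.1215]
[ 0.47678637  0.10070275 -0.06387437  1.38609576 -0.04230259  0.10824374]
```

View pics/m9.png

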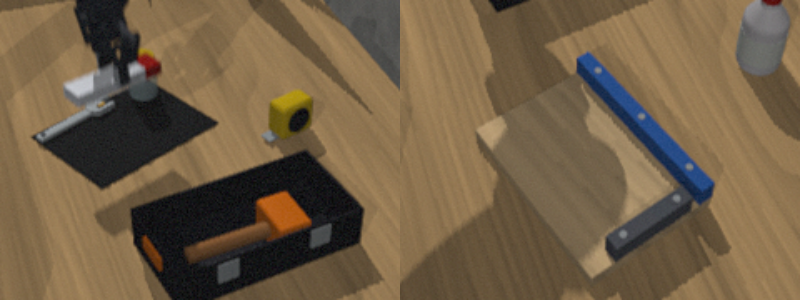

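The side view shows the bar held level over the mat, the mallet flat in the box, and the empty jig with bed corners (479,135), (592,277) and fence corners near (586,53), (713,183) in the composite.

```bash
cat > fit.py <<'E'
from h import *
def fit(L,W):
    L=np.array(L,float);W=np.array(W)[:,:2];l=L-L.mean(0);w=W-W.mean(0)
    H=l.T@w;th=np.arctan2(H[0,1]-H[1,0],H[0,0]+H[1,1]);R=np.array([[np.cos(th),-np.sin(th)],[np.sin(th),np.cos(th)]])
    t=W.mean(0)-R@L.mean(0);print("yaw",np.degrees(th),"t",t.round(4),"res mm",((L@R.T+t-W)*1000).round(1).tolist());return th,R,t
E
python3 - <<'E'
from fit import *
S=cam("side");f=lambda x,y:(220+(x-400)/1.6667,280+y/1.6667)
pts=[((479,135),.018,(-.11,-.08)),((592,277),.018,(.11,-.08)),((586,53),.044,(-.11,.08)),((713,183),.044,(.11,.08))]
W=[ray(S,f(*p),z) for p,z,_ in pts];th,R,t=fit([l for *_,l in pts],W)
home=R@[.017,.042]+t;print("home",home)
pre=R@[.017-.025,.042-.035]+t;print("pre",pre,np.degrees(th)+90)
go([*pre,.15],th+np.pi/2)
E
```

```text
yaw -73.20008617420072 t [ 0.4746 -0.3408] res mm [[-4.6, 5.8], [0.5, -5.1], [1.3, 0.3], [2.7, -1.0]]
home [ 0.51971311 -0.34494012]
pre [ 0.47898116 -0.33112318] 16.79991382579928
shift [-595.2 -215.4   -5.3] turn -85.7 tilt [ 0.048 -0.023 -0.999] p [0.4663 0.3014 0.1297]
```

>>> drive_tool([
  [0,0,-5,4,30],
  [0,0,-5,6.8,30],
  [0,0,-5,6.8,30],
  [0,0,-5,6.8,30],
  [0,0,-5,6.8,30],
])

```text
time_s: 12.5
ee_pos: [0.4663, 0.3028, 0.1603]
eef_rot: [0.025, 0.774, 0.633, 0.015]
force: [-0.2, 0.9, -3.2]
gripper_width: 0.0377
```

>>> drive_tool([
  [0,0,0,6.8,30],
  [0,0,0,6.8,30],
  [0,0,0,6.8,30],
  [0,0,0,6.8,30],
  [0,0,0,6.8,30],
])

```text
time_s: 12.92
ee_pos: [0.466, 0.3025, 0.1612]
eef_rot: [0.019, 0.931, 0.365, 0.022]
force: [-0.6, 0.1, -2.7]
gripper_width: 0.0378
```

>>> drive_tool([
  [0,0,0,6.8,30],
  [0,0,0,6.8,30],
  [0,0,0,6.8,30],
  [0,0,0,6.8,30],
  [0,0,0,0,30],
])

```text
time_s: 13.33
ee_pos: [0.4644, 0.3015, 0.1592]
eef_rot: [0.014, 0.992, 0.122, 0.024]
force: [0.0, 0.8, -2.9]
gripper_width: 0.0379
```

Run:
```python
from h import *
go([.479,-.331,.16],np.radians(16.8))
```

```text
shift [-139.6  616.9   14.3] turn -2.7 tilt [ 0.051 -0.023 -0.998] p [0.4644 0.3015 0.1592]
```

>>> drive_tool([
  [-5,22,0.5,-2.7,30],
  [-8.7,38.6,0.9,0,30],
  [-8.7,38.6,0.9,0,30],
  [-8.7,38.6,0.9,0,30],
  [-8.7,38.6,0.9,0,30],
])

```text
time_s: 13.75
ee_pos: [0.4771, 0.1233, 0.1576]
eef_rot: [0.013, 0.986, 0.163, 0.023]
force: [1.4, -0.0, -3.1]
gripper_width: 0.0379
```

>>> drive_tool([
  [-8.7,38.6,0.9,0,30],
  [-8.7,38.6,0.9,0,30],
  [-8.7,38.6,0.9,0,30],
  [-8.7,38.6,0.9,0,30],
  [-8.7,38.6,0.9,0,30],
])

```text
time_s: 14.17
ee_pos: [0.4976, -0.0822, 0.1577]
eef_rot: [0.013, 0.985, 0.173, 0.023]
force: [1.0, -0.3, -2.4]
gripper_width: 0.038
```

>>> drive_tool([
  [-8.7,38.6,0.9,0,30],
  [-8.7,38.6,0.9,0,30],
  [-8.7,38.6,0.9,0,30],
  [-5,22,0.5,0,30],
  [0,0,0,0,30],
])

```text
time_s: 14.58
ee_pos: [0.5143, -0.2383, 0.1573]
eef_rot: [0.017, 0.984, 0.176, 0.023]
force: [-0.1, -0.3, -2.7]
gripper_width: 0.0377
```

Run:
```python
from h import *
go([.479,-.331,.10],np.radians(16.8))
im,C=snap("wrist","w10")
```

```text
shift [-67.6  72.4  57.7] turn 3.6 tilt [ 0.051 -0.024 -0.998] p [ 0.5143 -0.2383  0.1573]
```

View pics/w10.png

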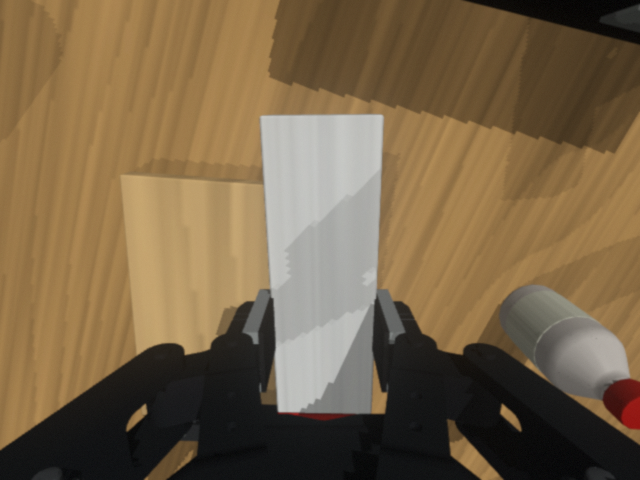

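The wrist view shows the bar centred in the pads, with the bed's -x/-y corner at (122,175), its -y edge going down to (135,340) and its -x edge to (264,184).

Run:
```python
from fit import *
C=cam("wrist");a,b,c=[ray(C,p,.018) for p in((122.5,175),(136,345),(263,184))]
y=lambda p,q:np.degrees(np.arctan2(*(q-p)[[1,0]]))
print(a,y(a,b),y(a,c)-90)
# bar yaw in grip, at top of bar approx z
R,p=pose();zt=p[2]+.024-.0105
u,v=[ray(C,q,zt) for q in((321.5,115),(324.5,413))];print("bar yaw",y(u,v),"len",np.linalg.norm(u-v),"white end",u)
# blue/dark detection of fence from scene & side by masks
for n in("side","scene"):
    im,S=snap(n,n+"11");cc=big(mask(im,(105,120,60),(125,255,255)));print(n,np.round(cv2.boxPoints(cv2.minAreaRect(cc)),1).tolist(),cv2.approxPolyDP(cc,2.5,True).reshape(-1,2).tolist())
```

```text
[ 0.37119794 -0.25222405  0.018     ] -74.60413750906483 -73.67704468732327
bar yaw -69.05265883237645 len 0.11855583763184459 white end [ 0.48760747 -0.16517448  0.17066893]
side [[322.1000061035156, 319.5], [332.6000061035156, 309.70001220703125], [410.1000061035156, 392.29998779296875], [399.6000061035156, 402.20001220703125]] [[328, 314], [326, 322], [399, 401], [403, 399], [407, 389], [333, 312]]
scene [[16.100000381469727, 105.5], [53.79999923706055, 101.4000015258789], [56.900001525878906, 128.8000030517578], [19.100000381469727, 133.0]] [[50, 103], [18, 106], [17, 114], [24, 132], [56, 128]]
```

Run:
```python
from fit import *
S=cam("side");C=cam("wrist")
im=cv2.imread("pics/side11.png")
A,B=ray(S,(332.5,311.5),.044),ray(S,(407.5,389),.044);print(A,B,np.linalg.norm(A-B))
c=ray(C,(122.5,175),.018)
W=[A,B,c];L=[(-.11,.08),(.11,.08),(-.11,-.08)];fit(L,W)
# earlier wrist views: fence corners seen in w1/w2 (poses from their logs)
from scipy.spatial.transform import Rotation as Ro
def cw(x,p):
    R=Ro.from_quat([x[1],x[2],x[3],x[0]]).as_matrix();i=ctrl.camera_info("wrist");T=np.array(i["T_tool_cam"]);return np.array(i["K"]),R@T[:3,:3],R@T[:3,3]+np.array(p)
C2=cw([.005,.933,.359,-.002],[.4197,-.3146,.1214])
w2=[ray(C2,(564,238),.044),ray(C2,(349,125),.018),ray(C2,(519,216),.044),ray(C2,(519,216),.018)];print(np.round(w2,4))
C1=cw([.002,.921,.390,-.004],[.3933,-.2133,.2199])
print(ray(C1,(287,222),.018),ray(C1,(418,308),.044),ray(C1,(402,293),.044))
fit([(-.11,.08),(-.11,-.08),(-.11,.08),(-.11,-.08),(-.11,-.08)],[w2[0],w2[1],ray(C1,(418,306),.044),ray(C1,(287,222),.018),c])
```

```text
[ 0.52000633 -0.21259366  0.044     ] [ 0.5805161  -0.42033402  0.044     ] 0.21637349351902405
yaw -75.01888946858904 t [ 0.4743 -0.3362] res mm [[3.1, 3.4], [-0.5, -1.4], [-2.6, -1.9]]
[[ 0.5237 -0.2102  0.044 ]
 [ 0.3828 -0.2488  0.018 ]
 [ 0.4928 -0.2198  0.044 ]
 [ 0.5069 -0.215   0.018 ]]
[ 0.37756558 -0.24634338  0.018     ] [ 0.51765893 -0.21088157  0.044     ] [ 0.49579561 -0.21169617  0.044     ]
yaw -75.08139170021427 t [ 0.478  -0.3349] res mm [[3.3, 2.2], [-10.4, -0.4], [10.9, 1.6], [-5.2, -2.9], [1.3, -0.5]]
```

Run:
```python
from h import *
go([.479,-.3264,.06],np.radians(16))
```

```text
shift [-69.3  71.9  97.3] turn 4.6 tilt [ 0.05  -0.02  -0.999] p [ 0.5139 -0.2328  0.1573]
```

>>> drive_tool([
  [-23,24,2,0,30],
  [-23,24,2,0,30],
  [-23,24,2,0,30],
  [0,0,10,4.5,30],
  [0,0,25,0,30],
])

```text
time_s: 15.15
ee_pos: [0.4811, -0.3211, 0.1221]
eef_rot: [0.016, 0.988, 0.149, 0.028]
force: [1.0, -1.0, -2.5]
gripper_width: 0.0378
```

Run:
```python
from h import *
go([.479,-.3264,.03],np.radians(16))
```

```text
shift [-8.2  0.8 91.9] turn 1.2 tilt [ 0.06  -0.023 -0.998] p [ 0.4811 -0.3211  0.1221]
```

>>> drive_tool([
  [-3,1,25,1.2,30],
  [-3,0,25,0,30],
  [-2,0,20,0,30],
  [0,0,10,0,30],
  [0,0,0,0,30],
])

```text
time_s: 15.57
ee_pos: [0.4777, -0.316, 0.0353]
eef_rot: [0.012, 0.989, 0.145, 0.026]
force: [-1.3, 0.9, -3.0]
gripper_width: 0.0377
```

Run:
```python
from h import *
go([.479,-.3264,.024],np.radians(16))
```

```text
shift [-2.4 10.  11.6] turn 0.8 tilt [ 0.056 -0.016 -0.998] p [ 0.4777 -0.316   0.0353]
```

>>> drive_tool([
  [0,6,4,0,30],
  [0,4,4,0,30],
  [0,0,2,0,30],
])

```text
time_s: 15.82
ee_pos: [0.4834, -0.3244, 0.0276]
eef_rot: [0.013, 0.988, 0.148, 0.027]
force: [0.5, -1.2, -2.7]
gripper_width: 0.0377
```

>>> drive_tool([
  [0,0,2,0,30],
  [0,0,1,0,30],
])

```text
time_s: 15.98
ee_pos: [0.4851, -0.3256, 0.0268]
eef_rot: [0.014, 0.988, 0.148, 0.029]
force: [-1.0, 1.4, -0.6]
gripper_width: 0.0378
```

>>> drive_tool([
  [-3,0,2,0,30],
  [-2,0,2,0,30],
  [0,0,2,0,30],
])

```text
time_s: 16.23
ee_pos: [0.4839, -0.3274, 0.0261]
eef_rot: [0.015, 0.988, 0.149, 0.032]
force: [-6.5, 4.2, 7.9]
gripper_width: 0.0379
```

>>> drive_tool([
  [0,0,-0.5,0,42],
  [0,0,0,0,50],
  [0,0,0,0,50],
  [0,0,0,0,50],
], force=25)

```text
time_s: 16.57
ee_pos: [0.4852, -0.3304, 0.0301]
eef_rot: [0.018, 0.988, 0.149, 0.034]
force: [0.6, 0.7, -0.2]
gripper_width: 0.0499
```

Run:
```python
from fit import *
go([.479,-.3264,.024],np.radians(16))
th=np.radians(-74);R=np.array([[np.cos(th),-np.sin(th)],[np.sin(th),np.cos(th)]])
print("tcp local",R.T@(pose()[1][:2]-[.4745,-.336]))
im,S=snap("side","s12")
hs=cv2.cvtColor(im,cv2.COLOR_BGR2HSV)[300:470,240:440]
red=np.zeros(im.shape[:2],np.uint8)
r=cv2.bitwise_or(mask(im,(0,130,50),(7,255,255)),mask(im,(173,130,50),(180,255,255)));red[330:470,240:420]=r[330:470,240:420]
c=big(red);print(cv2.contourArea(c),cv2.approxPolyDP(c,2,True).reshape(-1,2).tolist())
q=cv2.minAreaRect(c);print([ (R.T@(ray(S,p,.038)[:2]-[.4745,-.336])).round(3).tolist() for p in cv2.boxPoints(q)])
```

```text
shift [-5.1 -6.   5.5] turn 1.2 tilt [ 0.073 -0.026 -0.997] p [ 0.4852 -0.3304  0.0301]
tcp local [-0.00238608  0.01183687]
410.0 [[361, 376], [345, 386], [344, 392], [354, 402], [370, 391], [371, 386]]
[[0.04, -0.012], [0.036, 0.037], [0.072, 0.033], [0.075, -0.015]]
```

>>> drive_tool([
  [0,0,3,1,50],
  [0,0,2,0,30],
  [0,0,0,0,30],
  [0,0,0,0,30],
], force=25)

```text
time_s: 16.95
ee_pos: [0.4858, -0.3315, 0.026]
eef_rot: [0.019, 0.989, 0.139, 0.035]
force: [-1.3, 0.2, 1.1]
gripper_width: 0.04
```

>>> drive_tool([
  [0,6,0,0,30],
  [0,6,0,0,30],
  [0,4,0,0,30],
])

```text
time_s: 17.2
ee_pos: [0.4894, -0.3423, 0.026]
eef_rot: [0.014, 0.989, 0.14, 0.034]
force: [-1.4, 4.5, 4.8]
gripper_width: 0.0394
```

>>> drive_tool([
  [0,4,0,0,30],
  [0,4,0,0,30],
])

```text
time_s: 17.37
ee_pos: [0.4916, -0.3484, 0.026]
eef_rot: [0.011, 0.989, 0.141, 0.034]
force: [-1.7, 5.3, 3.7]
gripper_width: 0.0394
```

>>> drive_tool([
  [0,4,0,0,30],
  [0,4,0,0,30],
])

```text
time_s: 17.53
ee_pos: [0.4939, -0.3557, 0.026]
eef_rot: [0.01, 0.989, 0.141, 0.034]
force: [-1.6, 4.9, 3.2]
gripper_width: 0.0394
```

>>> drive_tool([
  [0,4,0,0,30],
  [0,3,0,0,30],
])

```text
time_s: 17.7
ee_pos: [0.4949, -0.3569, 0.0259]
eef_rot: [0.003, 0.989, 0.143, 0.034]
force: [-2.9, 12.3, 9.5]
gripper_width: 0.0393
```

```bash
cat > bar.py <<'E'
from fit import *
th=np.radians(-74);R=np.array([[np.cos(th),-np.sin(th)],[np.sin(th),np.cos(th)]])
def red(f):
    im,S=snap("side",f);m=np.zeros(im.shape[:2],np.uint8)
    r=cv2.bitwise_or(mask(im,(0,130,50),(7,255,255)),mask(im,(173,130,50),(180,255,255)));m[330:470,240:440]=r[330:470,240:440]
    c=big(m);q=cv2.minAreaRect(c)
    print(cv2.contourArea(c),[(R.T@(ray(S,p,.038)[:2]-[.4745,-.336])).round(3).tolist() for p in cv2.boxPoints(q)])
    print("tcp local",(R.T@(pose()[1][:2]-[.4745,-.336])).round(4), pose()[1])
E
python3 -c "
from bar import *
red('s13')"
```

```text
311.0 [[0.065, -0.01], [0.065, 0.039], [0.091, 0.035], [0.091, -0.013]]
tcp local [0.0258 0.014 ] [ 0.49510421 -0.35696301  0.02596311]
```

>>> drive_tool([
  [0,4,0,0,30],
  [0,4,0,0,30],
])

```text
time_s: 17.92
ee_pos: [0.4956, -0.3573, 0.0258]
eef_rot: [-0.005, 0.989, 0.145, 0.033]
force: [-5.4, 12.3, 10.6]
gripper_width: 0.0395
```

>>> drive_tool([
  [0,0,0,0,50],
  [0,0,0,0,52],
  [0,0,-10,0,52],
  [0,0,-20,0,52],
  [0,0,-20,0,52],
])

```text
time_s: 18.33
ee_pos: [0.4895, -0.3605, 0.0698]
eef_rot: [-0.005, 0.989, 0.144, 0.029]
force: [0.4, -0.2, -0.7]
gripper_width: 0.052
```

>>> drive_tool([
  [-25,-2,-5,0,30],
  [-30,-2,0,0,0],
  [0,0,0,0,0],
  [0,0,0,0,0],
])

```text
time_s: 18.67
ee_pos: [0.4378, -0.3814, 0.0808]
eef_rot: [0.005, 0.989, 0.143, 0.033]
force: [0.0, -0.7, -1.2]
gripper_width: 0.0034
```

```bash
python3 -c "
from bar import *
red('s14');p=R@[.014,-.045]+[.4745,-.336];go([*p,.028],th+np.pi/2)"
```

```text
317.5 [[0.065, -0.009], [0.064, 0.04], [0.091, 0.036], [0.091, -0.012]]
tcp local [ 0.0335 -0.0479] [ 0.43768793 -0.38143459  0.08076467]
shift [ -0.2 -20.5  52.5] turn 0.5 tilt [ 0.065 -0.    -0.998] p [ 0.4377 -0.3814  0.0808]
```

>>> drive_tool([
  [0,-10,18,0,0],
  [-1,-10,18,0,0],
  [0,0,14,0,0],
  [0,0,3,0,0],
  [0,0,0,0,0],
])

```text
time_s: 19.13
ee_pos: [0.4388, -0.3662, 0.0287]
eef_rot: [0.009, 0.989, 0.143, 0.034]
force: [0.1, 0.2, 0.3]
gripper_width: 0.0
```

```bash
python3 -c "
from bar import *
p=R@[.014,-.045]+[.4745,-.336];go([*p,.026],th+np.pi/2);print(R.T@(pose()[1][:2]-[.4745,-.336]))"
```

```text
shift [-2.4 -5.3  2.4] turn 0.5 tilt [ 0.071 -0.009 -0.997] p [ 0.4388 -0.3662  0.0287]
[ 0.01916048 -0.04268163]
```

>>> drive_tool([
  [8,-1,0.6,0,0],
  [8,-1,0.6,0,0],
  [6,0,0.4,0,0],
  [5,0,0.4,0,0],
  [5,0,0.4,0,0],
])

```text
time_s: 19.55
ee_pos: [0.4725, -0.3559, 0.0308]
eef_rot: [0.011, 0.989, 0.143, 0.034]
force: [-2.4, -0.3, 3.3]
gripper_width: 0.0004
```

>>> drive_tool([
  [5,0,0.4,0,0],
  [5,0,0.4,0,0],
  [5,0,0.4,0,0],
])

```text
time_s: 19.8
ee_pos: [0.4888, -0.352, 0.0314]
eef_rot: [0.012, 0.989, 0.143, 0.034]
force: [-0.4, -0.1, -0.7]
gripper_width: -0.0002
```

```bash
python3 -c "
from bar import *
red('s15')"
```

```text
314.5 [[0.065, 0.011], [0.065, 0.06], [0.093, 0.055], [0.093, 0.007]]
tcp local [0.0192 0.0106] [ 0.48997583 -0.35157456  0.03153059]
```

>>> drive_tool([
  [4,0,0.8,0,0],
  [4,0,0.8,0,0],
])

```text
time_s: 20.02
ee_pos: [0.4937, -0.3506, 0.0313]
eef_rot: [0.013, 0.989, 0.142, 0.029]
force: [-17.4, -1.6, 12.7]
gripper_width: -0.0002
```

>>> drive_tool([
  [4,0,0.6,0,0],
  [4,0,0.6,0,0],
])

```text
time_s: 20.18
ee_pos: [0.4935, -0.3506, 0.0315]
eef_rot: [0.014, 0.99, 0.14, 0.019]
force: [-11.2, -1.5, 6.2]
gripper_width: 0.0001
```

>>> drive_tool([
  [4,0,0.3,0,0],
  [4,0,0.3,0,0],
])

```text
time_s: 20.35
ee_pos: [0.4934, -0.3505, 0.0316]
eef_rot: [0.016, 0.99, 0.138, 0.01]
force: [-9.0, -2.0, 5.4]
gripper_width: -0.0003
```

```bash
python3 -c "
from bar import *
red('s16')"
```

```text
312.5 [[0.064, 0.016], [0.065, 0.067], [0.098, 0.059], [0.096, 0.01]]
tcp local [0.0192 0.0142] [ 0.49340555 -0.35055337  0.03161792]
```

>>> drive_tool([
  [-10,0,0,0,0],
  [0,-5,-25,0,0],
  [0,-30,-20,0,0],
  [0,-35,0,0,0],
  [0,-35,0,0,0],
])

```text
time_s: 20.82
ee_pos: [0.4559, -0.2553, 0.0745]
eef_rot: [0.017, 0.991, 0.133, 0.014]
force: [-0.9, 0.3, 0.0]
gripper_width: -0.0
```

```bash
python3 -c "
from bar import *
red('s17');im,C=snap('wrist','w17')
p=R@[-.095,.036]+[.4745,-.336];go([*p,.07],th+np.pi/2)"
```

```text
312.0 [[0.064, 0.016], [0.065, 0.066], [0.098, 0.059], [0.097, 0.01]]
tcp local [-0.091   0.0032] [ 0.45251412 -0.24764698  0.07277454]
shift [32.6 -7.3  3. ] turn -0.4 tilt [ 0.028 -0.025 -0.999] p [ 0.4534 -0.2505  0.0726]
```

View pics/w17.png

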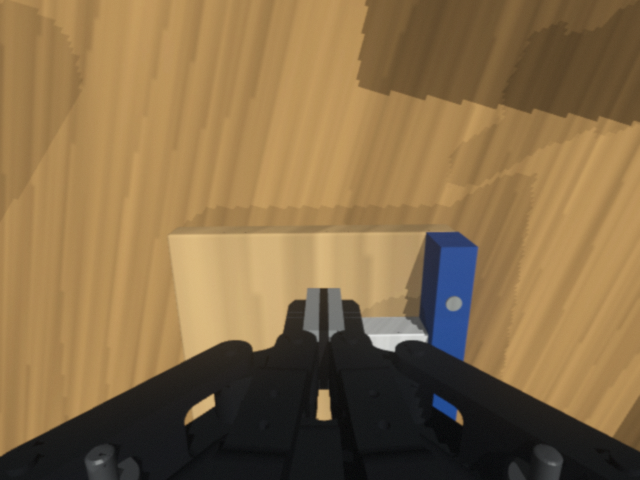

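The bar's white end, at (362–428, 318–350), sits against the fence's inner face. Next I push that end towards the stop.

>>> drive_tool([
  [16,-5,3,0,0],
  [16,-5,10,0,0],
  [0,-3,20,0,0],
  [0,0,12,0,0],
  [0,0,0,0,0],
])

```text
time_s: 21.33
ee_pos: [0.4883, -0.2307, 0.0299]
eef_rot: [0.017, 0.99, 0.137, 0.019]
force: [-1.1, 0.9, -0.1]
gripper_width: 0.0002
```

```bash
python3 -c "
from bar import *
p=R@[-.08,.036]+[.4745,-.336];go([*p,.03],th+np.pi/2);print(R.T@(pose()[1][:2]-[.4745,-.336]))"
```

```text
shift [-6.2 17.5  0.3] turn -0.2 tilt [ 0.043 -0.029 -0.999] p [ 0.4883 -0.2307  0.0299]
[-0.097458    0.04226892]
```

>>> drive_tool([
  [-4,8,0.4,0,0],
  [0,8,0.4,0,0],
  [0,5,0.3,0,0],
])

```text
time_s: 21.58
ee_pos: [0.4908, -0.2537, 0.03]
eef_rot: [0.017, 0.99, 0.137, 0.02]
force: [-0.5, 0.1, -0.3]
gripper_width: -0.0004
```

>>> drive_tool([
  [0,5,0.3,0,0],
  [0,4,0.3,0,0],
  [0,4,0.3,0,0],
])

```text
time_s: 21.83
ee_pos: [0.4933, -0.262, 0.0309]
eef_rot: [0.008, 0.99, 0.137, 0.021]
force: [-4.6, 13.8, 10.1]
gripper_width: 0.0005
```

>>> drive_tool([
  [0,4,0.3,0,0],
  [0,4,0.3,0,0],
  [0,4,0.3,0,0],
])

```text
time_s: 22.08
ee_pos: [0.4932, -0.2617, 0.0313]
eef_rot: [-0.007, 0.99, 0.139, 0.02]
force: [-3.6, 10.5, 6.6]
gripper_width: 0.0001
```

```bash
python3 -c "
from bar import *
red('s18')"
```

```text
306.0 [[0.061, 0.018], [0.067, 0.067], [0.098, 0.058], [0.092, 0.009]]
tcp local [-0.0662  0.0384] [ 0.49319322 -0.26174618  0.03125254]
```

>>> drive_tool([
  [0,-8,0,0,0],
  [0,-4,-20,0,0],
  [-5,0,-25,0,0],
  [-33,12,-5,0,0],
  [-33,20,0,0,0],
])

```text
time_s: 22.55
ee_pos: [0.4314, -0.2995, 0.0813]
eef_rot: [-0.007, 0.989, 0.144, 0.022]
force: [0.2, -1.0, -0.7]
gripper_width: -0.0003
```

>>> drive_tool([
  [0,35,0,0,0],
  [0,35,0,0,0],
  [0,20,0,0,0],
  [0,0,0,0,0],
])

```text
time_s: 22.88
ee_pos: [0.4507, -0.394, 0.0816]
eef_rot: [-0.004, 0.99, 0.14, 0.021]
force: [0.0, 0.8, -0.1]
gripper_width: -0.0001
```

```bash
python3 -c "
from bar import *
red('s19')
p=R@[.045,-.02]+[.4745,-.336];go([*p,.03],th+np.pi/2)"
```

```text
310.5 [[0.061, 0.018], [0.067, 0.067], [0.098, 0.058], [0.092, 0.009]]
tcp local [ 0.0476 -0.0388] [ 0.45030659 -0.39242604  0.08166716]
shift [16.7 -2.3 52.4] turn 0.1 tilt [ 0.039  0.015 -0.999] p [ 0.4503 -0.3924  0.0817]
```

>>> drive_tool([
  [3,-2,15,0,0],
  [3,0,18,0,0],
  [0,0,14,0,0],
  [0,0,3,0,0],
  [0,0,0,0,0],
])

```text
time_s: 23.35
ee_pos: [0.4586, -0.3879, 0.034]
eef_rot: [-0.003, 0.99, 0.14, 0.022]
force: [0.2, -1.0, -0.9]
gripper_width: -0.0
```

>>> drive_tool([
  [8,0,0.4,0,0],
  [8,0,0.4,0,0],
  [6,0,0.4,0,0],
  [5,0,0.3,0,0],
  [5,0,0.3,0,0],
])

```text
time_s: 23.77
ee_pos: [0.4932, -0.378, 0.0376]
eef_rot: [-0.001, 0.99, 0.14, 0.023]
force: [-0.5, 0.0, 0.5]
gripper_width: 0.0001
```

>>> drive_tool([
  [5,0,0.3,0,0],
  [5,0,0.3,0,0],
  [5,0,0.3,0,0],
])

```text
time_s: 24.02
ee_pos: [0.5107, -0.3737, 0.0389]
eef_rot: [-0.0, 0.99, 0.141, 0.024]
force: [0.2, 0.4, -0.8]
gripper_width: -0.0001
```

```bash
python3 -c "
from bar import *
red('s20')"
```

```text
304.5 [[0.058, 0.021], [0.068, 0.069], [0.099, 0.057], [0.089, 0.01]]
tcp local [0.0462 0.0255] [ 0.51172043 -0.37343628  0.0389953 ]
```

The finger drifted up and passed over the bar without touching it. I'm backing off and going lower.

>>> drive_tool([
  [-15,0,-4,0,0],
  [-20,0,-2,0,0],
  [-15,0,0,0,0],
  [0,0,8,0,0],
  [0,0,7,0,0],
])

```text
time_s: 24.48
ee_pos: [0.4619, -0.3894, 0.029]
eef_rot: [0.001, 0.99, 0.142, 0.025]
force: [-0.5, -0.1, -0.4]
gripper_width: 0.0004
```

>>> drive_tool([
  [0,0,5,0,0],
  [0,0,3,0,0],
  [0,0,0,0,0],
])

```text
time_s: 24.73
ee_pos: [0.461, -0.3891, 0.0183]
eef_rot: [0.001, 0.99, 0.141, 0.025]
force: [-0.8, -1.1, 4.2]
gripper_width: 0.0003
```

```bash
python3 -c "
from bar import *
red('s21')"
```

```text
307.5 [[0.058, 0.021], [0.069, 0.07], [0.099, 0.058], [0.088, 0.01]]
tcp local [ 0.0473 -0.0276] [ 0.46105027 -0.38905223  0.01844318]
```

>>> drive_tool([
  [8,0,-6,0,0],
  [8,0,0.4,0,0],
  [6,0,0.6,0,0],
])

```text
time_s: 25.03
ee_pos: [0.4831, -0.382, 0.0244]
eef_rot: [-0.0, 0.99, 0.141, 0.024]
force: [0.5, -0.6, -0.7]
gripper_width: -0.0002
```

>>> drive_tool([
  [5,0,0.6,0,0],
  [5,0,0.6,0,0],
])

```text
time_s: 25.2
ee_pos: [0.4949, -0.3787, 0.0241]
eef_rot: [0.0, 0.99, 0.141, 0.024]
force: [-13.3, -2.9, 5.0]
gripper_width: 0.0002
```

>>> drive_tool([
  [4,0,0.8,0,0],
  [4,0,0.8,0,0],
])

```text
time_s: 25.37
ee_pos: [0.4945, -0.3788, 0.0242]
eef_rot: [0.003, 0.99, 0.14, 0.013]
force: [-13.4, -1.4, 9.5]
gripper_width: 0.0
```

>>> drive_tool([
  [4,0,0.5,0,0],
  [4,0,0.5,0,0],
])

```text
time_s: 25.53
ee_pos: [0.4942, -0.3788, 0.0245]
eef_rot: [0.004, 0.99, 0.138, 0.002]
force: [-10.7, -1.7, 6.2]
gripper_width: -0.0002
```

```bash
python3 -c "
from bar import *
red('s22')"
```

```text
309.5 [[0.061, 0.018], [0.067, 0.068], [0.099, 0.059], [0.092, 0.009]]
tcp local [0.0466 0.0071] [ 0.49421884 -0.37884418  0.0245247 ]
```

>>> drive_tool([
  [-10,0,0,0,0],
  [0,0,-35,0,0],
  [0,5,-40,0,0],
  [10,15,-40,0,0],
  [10,20,-30,0,0],
])

```text
time_s: 26.0
ee_pos: [0.5042, -0.4029, 0.1561]
eef_rot: [-0.011, 0.99, 0.139, -0.01]
force: [1.6, -0.9, 0.5]
gripper_width: -0.0
```

>>> drive_tool([
  [5,20,-30,0,0],
  [0,5,0,0,0],
  [0,0,0,0,0],
])

```text
time_s: 26.25
ee_pos: [0.5226, -0.4314, 0.195]
eef_rot: [-0.004, 0.99, 0.139, -0.004]
force: [-1.3, 1.0, -1.9]
gripper_width: 0.0001
```

```bash
cat > look.py <<'E'
import sys
from bar import *
im,C=snap("wrist",sys.argv[1])
loc=lambda uv,z:(R.T@(ray(C,uv,z)[:2]-[.4745,-.336])*1000).round(1).tolist()
b=mask(im,(105,120,40),(125,255,255));w=mask(im,(0,0,100),(180,45,255))
r=cv2.bitwise_or(mask(im,(0,130,50),(7,255,255)),mask(im,(173,130,50),(180,255,255)))
for n,m,z in(("blue",b,.044),("white",w,.038),("red",r,.038)):
    cs,_=cv2.findContours(m,cv2.RETR_EXTERNAL,cv2.CHAIN_APPROX_NONE)
    for c in sorted(cs,key=cv2.contourArea)[-3:]:
        if cv2.contourArea(c)<300: continue
        a=cv2.approxPolyDP(c,4,True).reshape(-1,2);print(n,cv2.contourArea(c),[(p.tolist(),loc(p,z)) for p in a] if len(a)<9 else (cv2.minAreaRect(c)))
E
python3 look.py w23; python3 -c "
from bar import *
red('s23')"
```

```text
blue 5217.0 [([409, 0], [-54.5, 79.6]), ([383, 0], [-54.5, 61.6]), ([376, 234], [112.7, 63.2]), ([395, 233], [111.9, 78.6])]
white 530.0 [([307, 292], [166.4, 6.3]), ([304, 329], [202.1, 3.3]), ([318, 340], [213.0, 15.7]), ([318, 288], [162.6, 15.9])]
white 532.0 [([338, 288], [162.6, 33.1]), ([328, 289], [163.5, 24.5]), ([329, 340], [213.0, 25.6]), ([343, 328], [200.9, 38.0])]
white 8964.5 [([379, 3], [-54.5, 59.7]), ([327, 4], [-53.9, 22.9]), ([329, 174], [65.2, 24.9]), ([376, 171], [62.8, 62.1])]
red 1698.0 [([326, 175], [66.0, 22.5]), ([326, 211], [95.0, 22.6]), ([373, 211], [94.9, 60.9]), ([374, 176], [66.7, 60.6])]
309.5 [[0.058, 0.02], [0.068, 0.069], [0.099, 0.057], [0.088, 0.009]]
tcp local [0.1037 0.0196] [ 0.52188554 -0.43025764  0.19469753]
```

Run:
```python
import cv2
im=cv2.imread("pics/w23.png")
for v in(20,60,110,160,200):print(v,[(u,im[v,u].tolist()) for u in range(370,386)])
for u in(332,350,362):print(u,[(v,im[v,u].tolist()) for v in range(207,217)])
```

```text
20 [(370, [215, 219, 217]), (371, [216, 219, 217]), (372, [215, 219, 217]), (373, [217, 219, 219]), (374, [217, 221, 219]), (375, [217, 220, 219]), (376, [217, 220, 219]), (377, [216, 220, 219]), (378, [217, 220, 219]), (379, [210, 213, 212]), (380, [189, 192, 191]), (381, [146, 146, 144]), (382, [108, 97, 92]), (383, [109, 71, 56]), (384, [138, 79, 51]), (385, [151, 86, 54])]
60 [(370, [214, 218, 216]), (371, [215, 218, 217]), (372, [216, 218, 218]), (373, [215, 218, 216]), (374, [217, 219, 217]), (375, [215, 218, 217]), (376, [206, 208, 208]), (377, [183, 186, 185]), (378, [160, 163, 162]), (379, [145, 146, 145]), (380, [121, 115, 112]), (381, [109, 81, 70]), (382, [135, 82, 59]), (383, [154, 91, 61]), (384, [158, 92, 61]), (385, [157, 92, 60])]
110 [(370, [213, 216, 215]), (371, [214, 216, 216]), (372, [213, 216, 215]), (373, [214, 216, 215]), (374, [209, 212, 210]), (375, [190, 193, 192]), (376, [162, 164, 163]), (377, [144, 145, 143]), (378, [118, 111, 108]), (379, [110, 82, 72]), (380, [136, 85, 62]), (381, [151, 90, 63]), (382, [153, 91, 62]), (383, [153, 92, 62]), (384, [153,
[... 730 characters left out ...]
152, 149]), (385, [148, 153, 151])]
332 [(207, [34, 41, 142]), (208, [34, 41, 140]), (209, [33, 41, 140]), (210, [34, 39, 131]), (211, [40, 46, 107]), (212, [52, 54, 76]), (213, [65, 65, 72]), (214, [74, 74, 79]), (215, [75, 76, 79]), (216, [76, 75, 79])]
350 [(207, [37, 42, 149]), (208, [36, 39, 143]), (209, [33, 40, 142]), (210, [35, 39, 134]), (211, [40, 43, 109]), (212, [51, 53, 78]), (213, [63, 63, 70]), (214, [74, 73, 78]), (215, [76, 74, 79]), (216, [74, 73, 78])]
362 [(207, [38, 43, 150]), (208, [35, 39, 143]), (209, [35, 40, 142]), (210, [37, 43, 138]), (211, [45, 57, 124]), (212, [58, 78, 111]), (213, [66, 93, 115]), (214, [68, 96, 118]), (215, [69, 97, 118]), (216, [70, 97, 118])]
```

```bash
python3 -c "
from h import *
s=ctrl.get_state();print(s['time_s'],s['force']);print(ctrl.hand_in())"
```

```text
26.35 [-0.31672341 -0.50007713  0.26823913]
the job is handed in; nothing more can be done
None
```

The job is handed in at 26.4 s: the mallet went into the tool box first, then the bar was pushed home on the jig with its red end at the end stop.

- **Mallet:** it lies flat in the black tool box with the handle fully inside. I saw this in the wrist and scene views right after release, and again in a later side view.
- **Bar:** I laid it on the bed, dragged it to the stop, then pushed it against the fence and the stop. The pushes ended at about 14–17 N with no further movement.
- **Flush check:** the last wrist picture, checked by pixel values rather than by eye, shows the bar parallel to the fence within about 0.5°. There is no gap along the fence or at the stop.
- **Disagreements:** jig position estimates differed by a few mm between cameras. The red-end outline from the side camera looked skewed by about 6°, but the closer wrist picture did not agree, so I trusted the wrist picture.
- **Slip-up:** on one push the finger drifted up and passed just above the bar without contact, so I repeated it lower.
- **Other items:** I never brought the gripper into contact with the spanner, jar, oil bottle or tape measure, but I did not measure their positions again at the end.

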